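# Fit the rotor key and back off the centrifuge rotor screw

## Robot

A 7-joint arm with a two-finger parallel gripper is mounted at the origin on the work surface. World frame = base frame: x ahead of the robot, y to its left, z up, the work surface at z = 0. Lengths are in m, angles in rad, forces in N, time in s.
With the tool pointing down it reaches from about 0.35 to 0.9 m from the base axis. Payload 8.1 kg.
Tool frame: the origin (TCP) lies at the centre of the arm's flange, where the gripper is bolted on; the fingertips stand 178 mm ahead of it and the grasp point (between the pads) lies 159 mm ahead of it; z points along the fingers, y is the line along which they close (so a half turn about z gives the same grasp; the last joint's range is limited). The gripper opens to 92 mm and grips with 3 to 60 N. Pads are 19 mm wide; open, the fingers measure 130 mm over their backs; the gripper's body (75 mm by 190 mm) begins 47 mm behind the grasp point.
Start: joints at [1.028, 0.434, 0.025, 1.573, -0.012, 1.134, -0.075], TCP at [0.266, -0.566, 0.405] pointing down, gripper open.
Joint ranges: [-2.62, 2.62], [-0.44, 2.09], [-1.27, 1.32], [0.08, 2.57], [-1.32, 4.46], [0.12, 2], [-2.74, 2.74]. Speed limits (rad/s): [2.22, 2.22, 3.01, 3.01, 3.14, 3.14, 3.14].

## Interface

Orientations are given as a rotation vector (axis times angle).
In Python, from cell import arm gives the robot as it stands. The module is installed in compiled form; this text tells all that it offers.
- The arm moves only by the shell command python3 -m inch 'ROWS' [FORCE]. ROWS is text: rows parted by semicolons, each of 5 numbers parted by spaces: the shift along the tool's x, y, z in m, then the turn about the tool's z in rad, then the finger opening in m, from 0 to 0.0918. In form: x y z roll fingers; .... A call has 1 to 5 rows; each row is the pose to reach, as a shift and turn from the pose commanded when the call began, along the tool's axes at that moment; what a row does not reach only later rows make up. A row lasts 1/10 s, in which the tool goes at most 50 mm and 8.59 degrees, less where a joint would pass 70% of its speed; a pose out of reach is approached as far as the arm can. A call with a gripper value outside its range is refused whole. The fingers move at their own pace and stop on an object; FORCE is the grip in N (left out, the last holds). Time passes only in rows, so rows that repeat a pose let the fingers close. It gives the time, the measured TCP pose, the force, the opening and the grip force at its end, in the units of the state.
- arm.observe(): the state, without advancing time (a new reading comes with each control period).
- arm.get_image(name): name is "side" or "top" or "wrist"; returns the picture (384x512x3 uint8, red, green, blue); there is no depth.
- arm.get_calibration(name): a dict with "intrinsics" (3x3 intrinsics, pixels), "pose" (4x4, takes a point from camera to world coordinates). Camera axes: x right, y up, looking along -z (the intrinsics and any distortion apply to the point x, -y, -z); pixel columns grow to the right and rows downward; lengths in m; the calibration is good to about 2 mm. A picture is of the moment at which its call begins: read the wrist's pose just before it. get_calibration takes no time and is no camera call; for the wrist camera it gives the pose at the moment of the call.
- arm.sign_off(): hands the job in; it is judged then, once.
Trained networks look in the newest picture that a camera, given by its name, has taken for a name from the list of things; names that differ only in an ending like _2 or _b are one class to them, and where a whole thing is asked for, a point or a joint stands for the part that bears it (a point fixed in the world has none). Each returns a list of dicts, best first, with "conf" (0 to 1); they miss things now and then, are a little off and sometimes report something else, mostly with a low value. They report only what shows in the picture. A call takes as long as a camera call. They do not tell look-alikes from the thing itself.
- arm.look_for(camera, query): "point" ([row, column] in pixels, amid what is visible of it).
- arm.silhouettes(camera, query): "region" (384x512 bool, what is visible of it) and "point" ([row, column] in pixels, amid what is visible of it).
- arm.place_of(camera, query): "point" ([row, column] in pixels: a listed point, or the origin of a listed thing).
The state is a dict: "clock": time; "joints": joint angles; "dq": joint speeds; "joint_efforts": joint torques, N m; "position": TCP position; "ee_rot": TCP orientation; "force": force on the tool from outside, world axes, zero at the start; "ft_torque": the same for the moment, N m; "width": opening from 0.0 (shut) to 1.0 (fully open); "gripper_force": force on a finger pad.
Only numpy, scipy, OpenCV 4.12 (cv2) and the standard library are available. Lean on these libraries where they do the work, as an engineer would, in place of code of your own. Each camera call takes 0.05 s, during which the arm holds its last target. There are 200 camera calls.

## Task

The centrifuge rotor has to come out. Take the T-shaped rotor key lying on the bench, stand it in the hole in the middle of the rotor, turn it by its cross-bar until the square shank drops fully home into the locking screw below, and then loosen the screw a quarter turn anticlockwise. Leave the key standing fully home in the screw with your hand off it, and do not disturb the tube rack, the jar or the calibration weight.

Things in the scene. Friction and masses are not known exactly. Their poses are not given: they have to be found in the camera images.
- key_centre (a point): Rotor key, loose, 0.25-0.42 kg, 143 mm long: steel shank 16 mm square, red cross-bar at one end. Starts lying flat on the bench, 16 mm high, bar nearer the robot, nose away from it. This point is half-way along the key on its axis (71.5 mm from either end). Axes: x along the shank from bar to nose, y along the cross-bar, z across the thickness (up as it lies).
- key_tip (a point): End of the key's nose, on its axis, 71.5 mm from key_centre along x. The last 5 mm taper from 16 mm to 11 mm square; behind them the square 16 mm shank runs 120 mm back to the bar. Axes as key_centre.
- key_bar (a point): Centre of the key's red cross-bar, 62.5 mm from key_centre along -x, 134 mm from the nose's end. The flat bar is 90 mm long (y), 18 mm high along the shank (x) and 16 mm thick (z). Axes as key_centre.
- bore (a point): Mouth of the hole in the rotor's hub, on its axis, level with the flat hub top (44 mm across), 172 mm above the bench; z up, x to the rear of the centrifuge. Countersink 33.6 mm wide narrowing over 4.5 mm to a round bore 24.6 mm in diameter, 70 mm deep, in which the square shank turns freely. Rotor: 172 mm across, dished, rim 2 mm below the hub top, held by the spindle lock: cannot turn.
- socket_floor (a point): Floor of the locking screw's square socket, 103 mm below the bore's mouth; axes as bore. Socket 17.5 mm wide, 33 mm deep, its top shuts the bore's foot. Its angle varies, is not given and cannot be seen: turn the key to find it. Not matching, the key stands by itself, nose 70-75 mm below the mouth, bar's underside 50-55 mm above the hub; matching, it drops home by its weight, bar 22 mm above the hub.
- rotor_screw (a joint): Turn of the locking screw, rad: 0 tight (as it starts, against its stop), grows as it is loosened, anticlockwise seen from above; a quarter turn is 1.57. It needs about 0.2 N m and stays where it is left. The key has a few degrees of play in its socket. Pressing hard on a key that has not dropped in may drag the screw round.
- lid_foot (a point): Fixed white bench centrifuge: deck 290 mm wide (along y of these axes) and level with the hub top, chamber 209 mm in diameter round the rotor. This point is at deck height, 153 mm behind the bore (+x), at the foot of its open lid: 270 mm wide, leaning back by 25 degrees, rising 215 mm above the deck. Axes as bore.
- panel_edge (a point): Middle of the front edge of the centrifuge's sloping control panel, 210 mm in front of the bore (-x) and 100 mm above the bench. Axes as bore.
- tube_rack_centre (a point): Bystander: a blue tube rack with tubes, 60 by 110 mm and 90 mm high; the point is at its centre 45 mm above the bench; y along its length.
- bottle_centre (a point): Bystander: an amber jar with a white cap, 64 mm in diameter and 120 mm high; the point is at its centre half-way up.
- weight_centre (a point): Bystander: a steel 500 g calibration weight with a knob, 42 mm in diameter and 66 mm high; the point is on its axis half-way up.
There are look-alikes about, which are no part of the job. There is more than one size of the part that bears key_centre; the job needs the largest.

How it is judged:
By the outcome, as a careful person would: the job done as asked, in the order asked, and still so for the second after the job is handed in, with the robot touching nothing.
It also fails if it takes over 69 s, if anything falls off the work surface, if the arm or the gripper's body presses on something with over 40 N, if the wrist force passes 120 N, or if a joint passes its speed limit or range.

## Working session

There is one attempt and no reset: what is moved stays moved. The work goes in short steps, Python scripts to look and compute and a shell command to move; the robot and the scene stay as the last step left them, time stands still between calls to the robot, and variables do not carry over. Pictures are saved under pics/ and viewed, at most 10 in all, crops included, and the job is handed in when it is done.

```bash
mkdir -p pics; cat > h.py <<'E'
import numpy as np, cv2
from scipy.spatial.transform import Rotation as R
from cell import arm
def save(cam,name):
    im=arm.get_image(cam); cv2.imwrite(f'pics/{name}.png',im[:,:,::-1]); return im
def ray(cam,p):
    c=arm.get_calibration(cam); K=np.array(c['intrinsics']);T=np.array(c['pose'])
    d=np.linalg.inv(K)@[p[1],p[0],1]; d=T[:3,:3]@(d*[1,-1,-1]); return T[:3,3],d
def onz(cam,p,z):
    o,d=ray(cam,p); return o+d*(z-o[2])/d[2]
def proj(cam,X):
    c=arm.get_calibration(cam); K=np.array(c['intrinsics']);T=np.array(c['pose'])
    q=T[:3,:3].T@(np.array(X)-T[:3,3]); u=K@(q*[1,-1,-1]); return u[1]/u[2],u[0]/u[2]
E
python3 - <<'E'
from h import *
np.set_printoptions(precision=4,suppress=True)
a=save('top','top0');b=save('side','side0')
cv2.imwrite('pics/both0.png',cv2.resize(np.vstack([a,b])[:,:,::-1],None,fx=.78,fy=.78))
s=arm.observe();print(s['clock'],s['position'],s['ee_rot'],s['force'])
for cam in('top','side'):
  c=arm.get_calibration(cam);print(cam,c['intrinsics'],c['pose'])
  for q,z in(('key_centre',.008),('key_tip',.008),('key_bar',.008),('bore',.172),('tube_rack_centre',.045),('bottle_centre',.06),('weight_centre',.033)):
    for r in arm.place_of(cam,q): print(cam,q,np.array(r['point']),round(r['conf'],2),onz(cam,r['point'],z))
E
```

```text
0.1 [ 0.266  -0.5653  0.404 ] [-3.0646 -0.6849  0.0007] [-0.3847 -0.1491  0.8752]
top [[389.7923   0.     251.2839]
 [  0.     389.7923 187.6248]
 [  0.       0.       1.    ]] [[ 0.0244  0.9964 -0.0806  0.4353]
 [-0.9994  0.0263  0.0231  0.0123]
 [ 0.0251  0.08    0.9965  1.1814]
 [ 0.      0.      0.      1.    ]]
top key_centre [234.8 351.6] 0.74 [ 0.3958 -0.3204  0.008 ]
top key_centre [193.7 304.7] 0.73 [ 0.5161 -0.177   0.008 ]
top key_centre [256.6 295.6] 0.73 [ 0.3271 -0.1523  0.008 ]
top key_centre [172.  247.5] 0.49 [ 0.5775 -0.0022  0.008 ]
top key_tip [229.3 371.4] 0.67 [ 0.4137 -0.3805  0.008 ]
top key_tip [167.2 308.8] 0.65 [ 0.5973 -0.1885  0.008 ]
top key_bar [244.4 339.5] 0.81 [ 0.3663 -0.284   0.008 ]
top key_bar [246.3 279.8] 0.77 [ 0.3566 -0.1044  0.008 ]
top key_bar [219.  307.2] 0.73 [ 0.4399 -0.1856  0.008 ]
top key_bar [146.7 107.4] 0.35 [0.6427 0.4224 0.008 ]
top tube_rack_centre [130.7 299.6] 0.57 [ 0.7006 -0.1534  0.045 ]
top bottle_centre [169.1 381.1] 0.87 [ 0.5904 -0.3918  0.06  ]
top weight_centre [197.6 393.6] 0.49 [ 0.5097 -0.4388  0.033 ]
side [[465.
[... 258 characters left out ...]
84 [ 0.5097 -0.1791  0.008 ]
side key_centre [184.8 357.5] 0.72 [ 0.3906 -0.3252  0.008 ]
side key_centre [227.2 333. ] 0.6 [ 0.3258 -0.1229  0.008 ]
side key_tip [223.7 357.7] 0.77 [ 0.284  -0.1858  0.008 ]
side key_tip [175.7 355.9] 0.49 [ 0.4222 -0.3581  0.008 ]
side key_bar [193.  357.2] 0.73 [ 0.3673 -0.2929  0.008 ]
side key_bar [199.3 315.5] 0.66 [ 0.4404 -0.1768  0.008 ]
side key_bar [226.3 324.5] 0.6 [ 0.3455 -0.1079  0.008 ]
side tube_rack_centre [160.3 249.1] 0.77 [ 0.6953 -0.1313  0.045 ]
side tube_rack_centre [149.  347.3] 0.26 [ 0.5055 -0.4121  0.045 ]
side bottle_centre [136.7 324.9] 0.61 [ 0.593  -0.3961  0.06  ]
side weight_centre [147.6 349.8] 0.56 [ 0.5135 -0.4382  0.033 ]
```

View pics/both0.png

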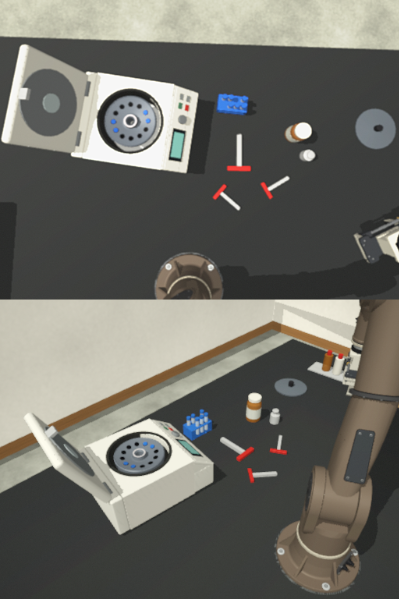

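The top view shows three red-barred keys: A at full-size pixels (194,305), B at (235,352) and C at (257,296). A appears longest, with its bar towards the robot and its nose pointing away. The centrifuge hub is near (row 155, col 167). I'll measure and enlarge both.

```bash
python3 - <<'E'
from h import *
np.set_printoptions(precision=4,suppress=True)
a=cv2.imread('pics/top0.png')
k=cv2.resize(a[155:285,265:395],(520,520),interpolation=cv2.INTER_CUBIC)
b=cv2.resize(a[115:195,120:200],(520,520),interpolation=cv2.INTER_CUBIC)
cv2.imwrite('pics/crop0.png',cv2.resize(np.hstack([k,b]),(800,400)))
arm.get_image('top')
for r in arm.silhouettes('top','key_centre'):
    m=r['region'].astype(np.uint8); c=max(cv2.findContours(m,0,1)[0],key=cv2.contourArea)
    # metric on plane z=.016
    P=np.array([onz('top',[v,u],.012)[:2] for v,u in np.argwhere(m)],dtype=np.float32)
    rc=cv2.minAreaRect((P*1000).astype(np.float32)); print('sil',r['point'],round(r['conf'],2),rc,m.sum())
for cam in('top','side'):
  im=arm.get_image(cam)
  for q in('bore','panel_edge','lid_foot','socket_floor','rotor_screw'):
    for f in('place_of','look_for'):
      for r in getattr(arm,f)(cam,q): print(cam,f,q,np.array(r['point']),round(r['conf'],2),onz(cam,r['point'],.1 if 'pan' in q else .172))
E
```

```text
sil [208.8, 307.3] 0.82 ((512.3605346679688, -181.24148559570312), (139.01593017578125, 87.56378173828125), 1.401477575302124) 416
sil [237.2, 347.8] 0.72 ((398.70745849609375, -317.1357727050781), (62.30162811279297, 109.35599517822266), 48.88943862915039) 257
sil [250.3, 287.0] 0.56 ((345.08734130859375, -144.5498046875), (99.41336822509766, 56.13582992553711), 68.07093811035156) 134
top look_for bore [142.8 110.5] 0.64 [0.6242 0.3577 0.172 ]
top place_of panel_edge [171.4 246.9] 0.6 [0.568  0.0006 0.1   ]
top look_for panel_edge [144.3 110.5] 0.78 [0.6334 0.3821 0.1   ]
top place_of lid_foot [145.3 106.7] 0.92 [0.6173 0.3671 0.172 ]
top look_for lid_foot [143.8 111.4] 0.63 [0.6216 0.3552 0.172 ]
top look_for socket_floor [143.8 112.1] 0.64 [0.6217 0.3534 0.172 ]Traceback (most recent call last):
  File "<stdin>", line 17, in <module>
ValueError: it knows: bore, bottle_centre, key_bar, key_centre, key_tip, lid_foot, panel_edge, socket_floor, tube_rack_centre, weight_centre
```

View pics/crop0.png

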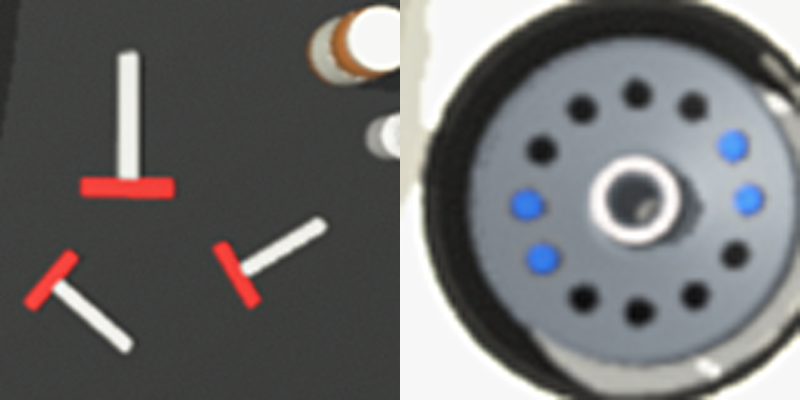

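A (194,305) is the job's key. It measures about 139 × 88 mm and lies bar towards the robot, nose away. B (235,352) and C (257,296) come out at about 109 × 62 mm and 99 × 56 mm, so they are too small. The crop confirms it: A is clearly the largest, and the hub ring is centred at about (row 154.9, col 167.1).

```bash
python3 - <<'E'
from h import *
np.set_printoptions(precision=4,suppress=True)
for cam in('top','side'):
  im=cv2.imread(f'pics/{cam}0.png').astype(int)
  m=((im[:,:,2]>140)&(im[:,:,1]<110)&(im[:,:,0]<110)).astype(np.uint8)
  n,l,st,ce=cv2.connectedComponentsWithStats(m)
  for i in range(1,n):
    if 40<st[i,4]<1000:
      P=np.array([onz(cam,[v,u],.016)[:2] for v,u in np.argwhere(l==i)],dtype=np.float32)*1000
      print(cam,ce[i],st[i,4],cv2.minAreaRect(P))
print('bore',onz('top',(154.9,167.1),.172), 'nose',onz('top',(171.6,306.6),.008))
im=cv2.imread('pics/top0.png')[115:195,120:200]
g=cv2.cvtColor(im,cv2.COLOR_BGR2GRAY)
m=(g>215).astype(np.uint8); m[:25]=0;m[55:]=0;m[:,:30]=0;m[:,62:]=0
n,l,st,ce=cv2.connectedComponentsWithStats(m)
for i in range(1,n):
  if st[i,4]>20:
    c=max(cv2.findContours((l==i).astype(np.uint8),0,1)[0],key=len); print(st[i],cv2.fitEllipse(c))
E
```

```text
top [376.463  170.5556] 54 ((591.9273071289062, -396.162841796875), (58.5135498046875, 27.1962833404541), 21.349668502807617)
top [306.4792 215.7969] 192 ((450.2808837890625, -180.5919189453125), (20.909866333007812, 90.26252746582031), 1.3978180885314941)
top [341.4472 243.7805] 123 ((369.0458984375, -287.9561462402344), (68.747802734375, 16.517498016357422), 31.384794235229492)
top [281.     245.5333] 120 ((359.3186950683594, -107.55816650390625), (15.990172386169434, 69.16477966308594), 50.64035415649414)
side [419.6364  77.3239] 176 ((629.2543334960938, -1080.649658203125), (39.1847038269043, 257.4405212402344), 26.101957321166992)
side [436.4889  71.4889] 45 ((605.0655517578125, -1173.6324462890625), (26.975961685180664, 69.71461486816406), 22.465831756591797)
side [324.4853 136.5735] 68 ((637.2222900390625, -450.2816162109375), (58.86970520019531, 57.870849609375), 30.907215118408203)
side [313.4968 197.5419] 155 ((445.3913269042969, -172.6750030517578), (24.722434997558594, 101.13373565673828), 2.9292519092559814)
side [356.5478 194.3565] 115 ((360.9190673828125, -278.4193420410156), (65.98965454101562, 25.828678131103516), 32.11500930786133)
side [321.2553 224.9894] 94 ((351.4002685546875, -99.67797088623047), (15.209415435791016, 73.19307708740234), 50.6260871887207)
bore [0.5966 0.2101 0.172 ] nose [ 0.5836 -0.1819  0.008 ]
[38 32 17 16 97] ((46.26694869995117, 39.424495697021484), (15.4172945022583, 16.21139144897461), 81.2960433959961)
```

```bash
python3 -m inch '0 0 0 0 0.0918; -0.01 -0.04 0 0.1 0.0918;-0.02 -0.09 0 0.2 0.0918; -0.03 -0.14 0 0.3 0.0918; -0.04 -0.19 0 0.415 0.0918' 10; python3 -c "
from cell import arm
print(arm.observe()['joints'])"
```

```text
clock: 1.85
position: [0.1496, -0.4115, 0.4046]
ee_rot: [3.141, 0.032, 0.0]
force: [0.2, -0.2, -0.1]
width: 1.0
gripper_force: 0.0
[ 1.01336359  0.1264898   0.09674021  2.00852813 -0.01451617  1.00708397
 -0.43315183]
```

```bash
python3 -m inch '0.04 -0.025 0 0 0.05; 0.08 -0.05 0 0 0.05; 0.12 -0.075 0 0 0.05; 0.16 -0.1 0 0 0.05; 0.20 -0.125 0 0 0.05' >/dev/null; python3 -m inch '0.035 -0.025 0.02 0 0.05; 0.07 -0.05 0.04 0 0.05; 0.105 -0.075 0.06 0 0.05; 0.145 -0.099 0.08 0 0.05; 0.145 -0.099 0.08 0 0.05'; python3 - <<'E'
from h import *
np.set_printoptions(precision=4,suppress=True)
im=save('wrist','w1')
s=arm.observe();print(s['position'],s['ee_rot'],s['joints'])
T=np.array(arm.get_calibration('wrist')['pose']);print(T)
for q in('key_bar','key_centre','key_tip'):
    for r in arm.place_of('wrist',q): print(q,np.array(r['point']),round(r['conf'],2),onz('wrist',r['point'],.008))
im=im.astype(int)
m=((im[:,:,0]>130)&(im[:,:,1]<110)&(im[:,:,2]<110)).astype(np.uint8)
n,l,st,ce=cv2.connectedComponentsWithStats(m)
for i in range(1,n):
  if st[i,4]>100:
    P=np.array([onz('wrist',[v,u],.016)[:2] for v,u in np.argwhere(l==i)],dtype=np.float32)*1000
    print(ce[i],st[i],cv2.minAreaRect(P))
E
```

```text
clock: 2.85
position: [0.4939, -0.1757, 0.3225]
ee_rot: [-3.138, -0.05, 0.0]
force: [-0.7, 0.6, -0.0]
width: 0.545
gripper_force: 0.0
[ 0.4921 -0.1779  0.3233] [-3.1393 -0.0468  0.0019] [ 0.3939  0.3703 -0.1927  1.9075  0.0885  0.8736 -1.384 ]
[[ 0.0315  0.9685  0.2469  0.5583]
 [-0.9995  0.031   0.0061 -0.1748]
 [-0.0017 -0.247   0.969   0.3041]
 [ 0.      0.      0.      1.    ]]
key_bar [222.9 259.4] 0.7 [ 0.4463 -0.1839  0.008 ]
key_bar [299.1 191. ] 0.7 [ 0.3575 -0.1133  0.008 ]
key_tip [ 83.5 263.9] 0.91 [ 0.5787 -0.1861  0.008 ]
key_tip [224.6 261.5] 0.6 [ 0.4434 -0.1881  0.008 ]
[472.9886  91.0365] [462  48  34  72 438] ((580.8609008789062, -373.54022216796875), (59.732059478759766, 26.0721435546875), 6.998494625091553)
[264.4812 222.6541] [ 214  212   92   23 1035] ((447.9472961425781, -185.60548400878906), (22.35833740234375, 88.97035217285156), 0.10056763887405396)
[204.0332 286.0747] [194 274  20  24 241] ((376.12542724609375, -130.81845092773438), (14.031871795654297, 29.253623962402344), 72.52999114990234)
```

View pics/w1.png

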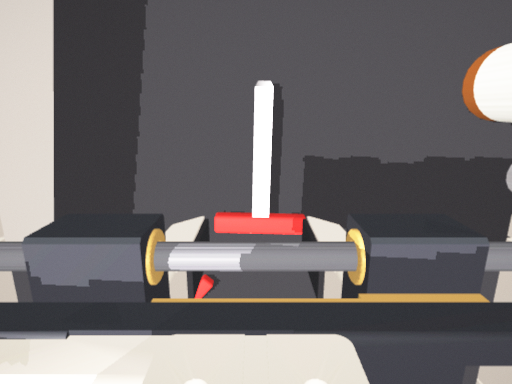

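The wrist view shows key A with its bar at (222,264) and its nose at (83,264), between the fingers. I'll first squeeze the shank lightly to centre and align the key to the gripper.

```bash
python3 -m inch '-0.002 0.004 0.04 0 0.05; -0.004 0.006 0.08 0 0.05; -0.004 0.006 0.12 0 0.05; -0.004 0.006 0.135 0 0.05; -0.004 0.006 0.135 0 0.05' 6; python3 -c "
from cell import arm
print(arm.observe()['position'])"
```

```text
clock: 3.55
position: [0.4846, -0.1877, 0.1884]
ee_rot: [-3.141, -0.035, 0.006]
force: [1.1, -0.9, 0.5]
width: 0.54
gripper_force: 0.0
[ 0.48462098 -0.18774549  0.18835749]
```

```bash
python3 -m inch '0 0 0.006 0 0.04; 0 0 0.006 0 0.03; 0 0 0.006 0 0.02; 0 0 0.006 0 0.01; 0 0 0.006 0 0.01' 6; python3 -m inch '0 0 0 0 0.01; 0 0 0 0 0.01; 0 0 0 0 0.01'
```

```text
clock: 4.05
position: [0.4867, -0.1861, 0.1845]
ee_rot: [-3.141, -0.04, -0.002]
force: [-1.3, 4.8, 6.4]
width: 0.176
gripper_force: 6.0
clock: 4.35
position: [0.4867, -0.1862, 0.1845]
ee_rot: [-3.141, -0.04, -0.002]
force: [-0.6, 4.1, 8.0]
width: 0.169
gripper_force: 6.0
```

```bash
python3 -m inch '0 0 -0.003 0 0.04; 0 0 -0.003 0 0.05; 0 0 -0.04 0 0.0918; -0.039 0 -0.04 0 0.0918; -0.039 0 -0.04 0 0.0918'; python3 -m inch '0 0 0 0 0.0918; 0 0 0 0 0.0918; 0 0 0.010 0 0.0918; 0 0 0.010 0 0.0918'; python3 - <<'E'
from h import *
np.set_printoptions(precision=4,suppress=True)
im=save('wrist','w2')
s=arm.observe();print(s['position'],s['ee_rot'],s['width'])
im=im.astype(int)
m=((im[:,:,0]>130)&(im[:,:,1]<110)&(im[:,:,2]<110)).astype(np.uint8)
n,l,st,ce=cv2.connectedComponentsWithStats(m)
for i in range(1,n):
  if st[i,4]>200: print(ce[i],st[i])
t=s['position']; Rm=R.from_rotvec(s['ee_rot']).as_matrix()
for dy in(-.045,.045): print(proj('wrist',np.array(t)+Rm@np.array([0,dy,.178])))
E
```

```text
clock: 4.85
position: [0.4432, -0.1883, 0.2239]
ee_rot: [3.141, 0.036, -0.006]
force: [-1.1, -0.1, -0.5]
width: 0.558
gripper_force: 0.0
clock: 5.25
position: [0.4473, -0.1874, 0.2123]
ee_rot: [-3.141, -0.039, 0.002]
force: [-0.1, -0.3, -0.0]
width: 0.907
gripper_force: 0.0
[ 0.4473 -0.1874  0.2127] [-3.1407 -0.0395  0.0025] 0.9509512069406427
[256.3455 214.0588] [ 179  197  152   34 4695]
(np.float64(235.3288851194274), np.float64(174.1666801046193))
(np.float64(235.5659207664682), np.float64(339.79536805209705))
```

View pics/w2.png

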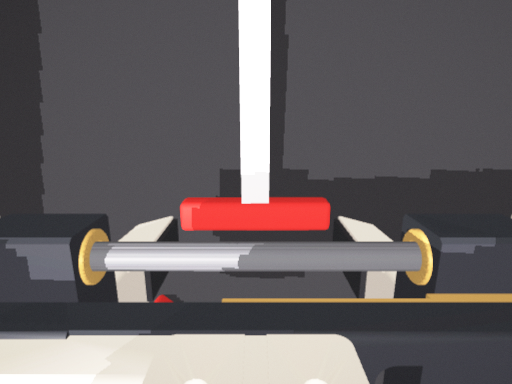

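The bar spans cols 179–331 (mid 255) and sits level. The gripper's midline projects to col 257, so the bar is centred between the open fingers. I still need to check the fore-aft offset.

```bash
python3 -m inch '0 0 0 0 0.0918; 0 0 0 0 0.0918; 0 0 0.010 0 0.0918; 0 0 0.010 0 0.0918'; python3 - <<'E'
from h import *
im=save('wrist','w3');s=arm.observe();print(s['position'],s['width'])
im=im.astype(int)
m=((im[:,:,0]>130)&(im[:,:,1]<110)&(im[:,:,2]<110)).astype(np.uint8)
n,l,st,ce=cv2.connectedComponentsWithStats(m);i=1+np.argmax(st[1:,4]);x,y,w,h,_=st[i];print(st[i])
c=ce[i][0]
print('rear',onz('wrist',(y+h,c),.016),'front-bottom',onz('wrist',(y,c),.0),'front-top',onz('wrist',(y,c),.016), 'mid y',onz('wrist',(y+h-3,x),.016)[1],onz('wrist',(y+h-3,x+w),.016)[1])
E
```

```text
clock: 5.7
position: [0.4469, -0.1875, 0.2027]
ee_rot: [-3.141, -0.039, 0.002]
force: [-0.1, 0.4, -0.2]
width: 0.995
gripper_force: 0.0
[ 0.4469891  -0.18755391  0.20304374] 0.9978967000535042
[ 176  201  158   35 5244]
rear [ 0.4425679 -0.1861793  0.016    ] front-bottom [ 0.45877796 -0.18572249  0.        ] front-top [ 0.46351624 -0.18563669  0.016     ] mid y -0.1411608756756246 -0.2316695598374733
```

```bash
python3 -m inch '0.002 0 0.003 0 0.0918; 0.002 0 0.006 0 0.0918; 0.002 0 0.009 0 0.0918; 0.002 0 0.010 0 0.0918; 0.002 0 0.010 0 0.0918'
```

```text
clock: 6.25
position: [0.4492, -0.1876, 0.1935]
ee_rot: [-3.141, -0.039, 0.001]
force: [0.5, -0.4, -0.1]
width: 1.0
gripper_force: 0.0
```

```bash
python3 -m inch '0 0 0.002 0 0.0918; 0 0 0.004 0 0.0918; 0 0 0.005 0 0.0918; 0 0 0.005 0 0.0918'
```

```text
clock: 6.65
position: [0.4492, -0.1876, 0.1886]
ee_rot: [-3.141, -0.039, 0.0]
force: [-0.1, -0.5, 0.4]
width: 1.002
gripper_force: 0.0
```

```bash
python3 -m inch '0 0 0.002 0 0.0918; 0 0 0.002 0 0.085; 0 0 0.002 0 0.085; 0 0 0.002 0 0.085; 0 0 0.002 0 0.085' 8
```

```text
clock: 7.15
position: [0.4492, -0.1875, 0.1867]
ee_rot: [-3.141, -0.039, 0.0]
force: [1.1, -0.1, -1.7]
width: 0.98
gripper_force: 8.0
```

```bash
python3 -m inch '0 0 -0.01 0 0.085; 0 0 -0.02 0 0.085; 0.005 0 -0.04 0 0.085; 0.01 0 -0.06 0 0.085; 0.02 0 -0.08 0 0.085'; python3 -m inch '0.01 0 -0.02 0 0.085; 0.02 0 -0.04 0 0.085; 0.03 0 -0.06 0 0.085; 0.03 0 -0.08 0 0.085; 0.03 0 -0.08 0 0.085'; python3 - <<'E'
from h import *
a=save('wrist','w4');b=save('side','s4')
cv2.imwrite('pics/c4.png',np.hstack([cv2.resize(a,(400,300)),cv2.resize(b[60:260,230:430],(300,300))])[:,:,::-1])
E
```

```text
clock: 7.65
position: [0.4688, -0.1872, 0.2684]
ee_rot: [3.141, 0.038, -0.0]
force: [0.9, 0.3, -3.0]
width: 0.979
gripper_force: 8.0
clock: 8.15
position: [0.5, -0.1864, 0.3498]
ee_rot: [3.14, 0.039, 0.008]
force: [1.0, 0.1, -3.7]
width: 0.978
gripper_force: 8.0
```

View pics/c4.png

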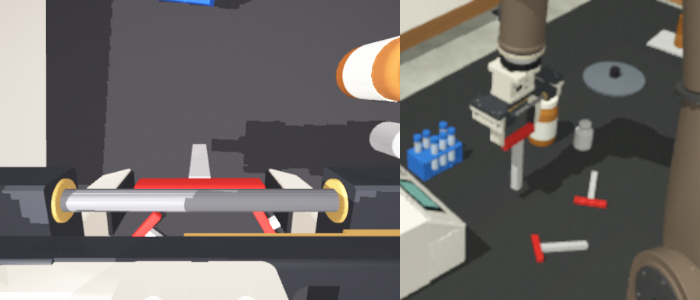

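The key hangs nose-down from the bar ends, nearly vertical. I'll raise it and carry it across, stopping short of the bore so the wrist camera can see the hub.

```bash
python3 -m inch '0 0 -0.04 0 0.085; 0 0 -0.08 0 0.085; 0 0 -0.12 0 0.085; 0 -0.02 -0.16 0 0.085; 0 -0.05 -0.18 0 0.085' 12 >/dev/null; python3 -m inch '0.005 -0.04 0 0 0.085; 0.01 -0.08 0 0 0.085; 0.015 -0.12 0 0 0.085; 0.02 -0.16 0 0 0.085; 0.025 -0.2 0 0 0.085' ; python3 -m inch '0 -0.04 0 0 0.085; 0 -0.08 0 0 0.085; 0 -0.115 0 0 0.085; 0 -0.14 0 0 0.085; 0 -0.146 0 0 0.085';  python3 -m inch '0 0 0 0 0.085; 0 0 0 0 0.085;0 0 0 0 0.085'; python3 - <<'E'
from h import *
np.set_printoptions(precision=4,suppress=True)
print(arm.observe()['joints'])
save('wrist','w5');
for q,z in(('bore',.172),('key_tip',.217)):
  for r in arm.place_of('wrist',q): print(q,r,onz('wrist',r['point'],z))
E
```

```text
clock: 9.25
position: [0.5176, 0.0655, 0.5252]
ee_rot: [3.141, 0.038, -0.004]
force: [1.3, 0.5, -4.1]
width: 0.975
gripper_force: 12.0
clock: 9.75
position: [0.5134, 0.2134, 0.525]
ee_rot: [-3.141, -0.046, 0.005]
force: [-0.4, 0.3, -3.7]
width: 0.976
gripper_force: 12.0
clock: 10.05
position: [0.5149, 0.2085, 0.5263]
ee_rot: [3.14, 0.035, -0.001]
force: [-0.1, -0.3, -3.4]
width: 0.977
gripper_force: 12.0
[-0.1564  0.2822 -0.4294  1.5192  0.1194  1.367  -2.1436]
key_tip {'point': [195.1, 254.2], 'conf': 0.59} [0.5013 0.2106 0.217 ]
```

View pics/w5.png

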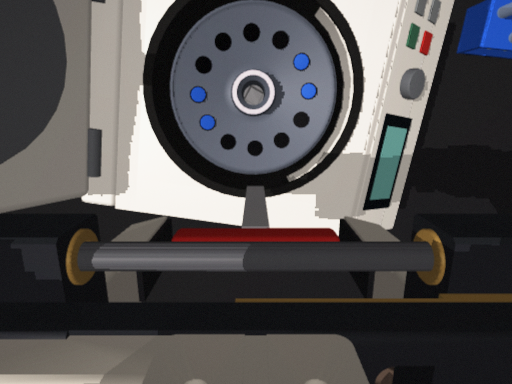

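The wrist view shows the hub ring at about (92,253) and the hanging nose at about (187,256). I'll fit both.

```bash
python3 - <<'E'
from h import *
np.set_printoptions(precision=4,suppress=True)
im=cv2.imread('pics/w5.png');g=cv2.cvtColor(im,cv2.COLOR_BGR2GRAY)
sub=g[62:122,223:283]
for t in(185,200,215):
  m=(sub>t).astype(np.uint8);n,l,st,ce=cv2.connectedComponentsWithStats(m);i=1+np.argmax(st[1:,4])
  c=cv2.findContours((l==i).astype(np.uint8),cv2.RETR_CCOMP,1)
  for cc in c[0]:
    if len(cc)>20:
      e=cv2.fitEllipse(cc);p=(e[0][1]+62,e[0][0]+223);print(t,p,e[1],onz('wrist',p,.172))
for row in(188,192,200,215): print(row,g[row,236:280:2])
for col in(250,256,262): print(col,g[178:196,col])
T=np.array(arm.get_calibration('wrist')['pose']);print(T);print(arm.observe()['position'],proj('wrist',np.array(arm.observe()['position'])-[0,0,.313]))
print('panel check', [ (r['point'],onz('wrist',r['point'],.1)) for r in arm.place_of('wrist','panel_edge')],[ (r['point'],onz('wrist',r['point'],.172)) for r in arm.place_of('wrist','lid_foot')])
E
```

```text
185 (91.54671096801758, 252.9019832611084) (40.8272819519043, 42.96888732910156) [0.5988 0.2144 0.172 ]
185 (91.7248592376709, 252.84501838684082) (34.265079498291016, 35.9415397644043) [0.5986 0.2145 0.172 ]
200 (91.57505226135254, 252.90402221679688) (40.55027389526367, 42.46866989135742) [0.5988 0.2144 0.172 ]
200 (91.76187896728516, 252.8696117401123) (34.57937240600586, 36.35042953491211) [0.5986 0.2144 0.172 ]
215 (91.58895111083984, 252.84601211547852) (40.099082946777344, 41.652889251708984) [0.5987 0.2145 0.172 ]
215 (91.68029594421387, 252.79237937927246) (35.33019256591797, 37.0977668762207) [0.5987 0.2145 0.172 ]
188 [22 16 14 10 11 48 78 80 80 80 80 80 79 78 37 15 17 19 15 17 20 18]
192 [31 29 30 29 30 66 81 80 79 83 80 80 80 79 66 29 29 23 25 19 20 21]
200 [244 244 244 244 232  80  79  79  77  79  79  80  79  80  77 239 244 244
 243 243 243 244]
215 [243 243 244 231  82  80  81  79  81  80  81  80  78  82  81  79 230 243
 243 243 243 243]
250 [13 14 13  9 12  9 13 30 64 80 80 82 83 81 80 81 79 79]
256 [12 11 11  7 15 13 13 32 64 81 80 80 80 80 80 80 80 82]
262 [14 16 12 13 15 10 12 30 64 76 78 78 80 80 79 81 78 80]
[[ 0.0247  0.9691  0.2456  0.581 ]
 [-0.9997  0.0238  0.0066  0.2118]
 [ 0.0006 -0.2457  0.9694  0.5077]
 [ 0.      0.      0.      1.    ]]
[0.5147 0.2091 0.5267] (np.float64(180.76645150748348), np.float64(256.0799555677579))
panel check [([119.1, 416.1], array([0.5743, 0.0073, 0.1   ]))] [([70.0, 102.0], array([0.6156, 0.3674, 0.172 ]))]
```

```bash
python3 - <<'E'
from h import *
np.set_printoptions(precision=4,suppress=True)
for z in(.210,.214,.218): print(z,onz('wrist',(186.5,254.8),z))
im=cv2.imread('pics/w5.png').astype(int)
m=((im[:,:,2]>90)&(im[:,:,1]<60)&(im[:,:,0]<60)).astype(np.uint8)
n,l,st,ce=cv2.connectedComponentsWithStats(m);i=1+np.argmax(st[1:,4]);print(st[i],ce[i])
x,y,w,h,_=st[i]
p=arm.observe()['position']
for z in(p[2]-.179-.009,p[2]-.179+.009):print('bar front top-of-mask',onz('wrist',(y,255),z),onz('wrist',(y,x),z)[1],onz('wrist',(y,x+w),z)[1])
E
```

```text
0.21 [0.508  0.2107 0.21  ]
0.214 [0.5089 0.2107 0.214 ]
0.218 [0.5099 0.2108 0.218 ]
[172 234 168   8 986] [257.3955 238.2738]
bar front top-of-mask [0.5113 0.2106 0.3388] 0.2584351482582158 0.16155219512978095
bar front top-of-mask [0.5187 0.2108 0.3568] 0.25352043802598123 0.16695835403724926
```

```bash
python3 -m inch '0.03 -0.001 0 0 0.085; 0.06 -0.0015 0 0 0.085; 0.085 -0.0015 0.01 0 0.085; 0.095 -0.0015 0.025 0 0.085; 0.095 -0.0015 0.028 0 0.085' >/dev/null;  python3 -m inch '0 0 0 0 0.085; 0 0 0 0 0.085; 0 0 0 0 0.085'; python3 - <<'E'
from h import *
np.set_printoptions(precision=4,suppress=True)
print(arm.observe()['joints'],arm.observe()['position'])
a=save('wrist','w6');b=save('side','s6');c=save('top','t6')
p=np.array(arm.observe()['position'])
print('side: expected nose/bar',proj('side',p-[0,0,.313]),proj('side',p-[0,0,.179]),'hub',proj('side',[.5987,.2145,.172]))
r,cc=map(int,proj('side',p-[0,0,.26]))
k=cv2.resize(b[r-50:r+50,cc-50:cc+50],(400,400),interpolation=cv2.INTER_CUBIC); print(r-50,cc-50)
w=cv2.resize(a[110:260,180:330],(400,400),interpolation=cv2.INTER_CUBIC)
cv2.imwrite('pics/c6.png',np.hstack([w,k])[:,:,::-1])
E
```

```text
clock: 11.1
position: [0.6086, 0.2143, 0.4999]
ee_rot: [-3.141, -0.04, -0.002]
force: [-1.0, 0.1, -3.9]
width: 0.976
gripper_force: 12.0
[-0.1684  0.4483 -0.3975  1.343   0.1718  1.3825 -2.1076] [0.6086 0.2143 0.4999]
side: expected nose/bar (np.float64(189.6626122726634), np.float64(173.85108071386028)) (np.float64(148.98392342610376), np.float64(166.59775501030765)) hub (np.float64(195.6692079734244), np.float64(176.75399594768243))
124 121
```

View pics/c6.png

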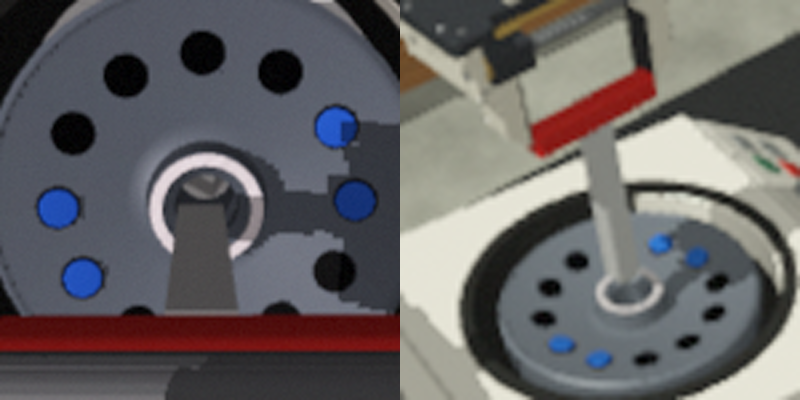

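The side crop shows the shank vertical over the hub, with the nose at about (193,176) and the hub ring centre at about (197,178). In the wrist crop the nose tip lies inside the ring. The bar sits about 6 mm robot-side of the pad centre. I'll descend with force checks.

```bash
python3 -m inch '0.001 0.001 0.007 0 0.085; 0.001 0.001 0.014 0 0.085; 0.001 0.001 0.02 0 0.085; 0.001 0.001 0.025 0 0.085'; python3 -m inch '0 0 0.005 0 0.085; 0 0 0.01 0 0.085; 0 0 0.015 0 0.085'
```

```text
clock: 11.65
position: [0.6104, 0.2129, 0.4726]
ee_rot: [3.141, 0.039, -0.002]
force: [-0.2, 0.1, -3.3]
width: 0.974
gripper_force: 12.0
clock: 11.95
position: [0.6105, 0.2131, 0.4583]
ee_rot: [3.141, 0.039, 0.0]
force: [-0.5, -0.3, -2.8]
width: 0.978
gripper_force: 12.0
```

```bash
python3 -m inch '0 0 0.007 0 0.085; 0 0 0.014 0 0.085; 0 0 0.02 0 0.085; 0 0 0.02 0 0.085'; python3 -m inch '0 0 0.005 0 0.085; 0 0 0.01 0 0.085; 0 0 0.015 0 0.085; 0 0 0.018 0 0.085'
```

```text
clock: 12.35
position: [0.6103, 0.2128, 0.4374]
ee_rot: [3.141, 0.039, -0.003]
force: [-0.7, -0.3, -2.8]
width: 0.977
gripper_force: 12.0
clock: 12.75
position: [0.6103, 0.213, 0.4201]
ee_rot: [3.141, 0.039, -0.001]
force: [-1.4, -0.8, -3.1]
width: 0.972
gripper_force: 12.0
```

```bash
for i in 1 2; do python3 -m inch '0 0 0.002 0 0.085; 0 0 0.004 0 0.085; 0 0 0.004 0 0.085' | grep -E 'posi|force'; done
```

```text
position: [0.6104, 0.213, 0.4165]
force: [-0.3, -0.4, -3.4]
gripper_force: 12.0
position: [0.6106, 0.2127, 0.4137]
force: [-1.0, -1.8, 4.6]
gripper_force: 12.0
```

```bash
python3 -m inch '0 0 -0.003 0 0.0918; 0 0 -0.003 0 0.0918; 0 0 -0.003 0 0.0918; 0 0 -0.003 0 0.0918'; python3 - <<'E'
from h import *
np.set_printoptions(precision=4,suppress=True)
im=save('wrist','w7').astype(int);b=save('side','s7')
p=np.array(arm.observe()['position'])
m=((im[:,:,0]>80)&(im[:,:,1]<50)&(im[:,:,2]<50)).astype(np.uint8)
n,l,st,ce=cv2.connectedComponentsWithStats(m);i=1+np.argmax(st[1:,4]);print(st[i],ce[i])
w=cv2.resize(im[60:280,130:380].astype(np.uint8),(440,400));k=cv2.resize(b[130:220,130:220],(360,400))
cv2.imwrite('pics/c7.png',np.hstack([w,k])[:,:,::-1])
x,y,w,h,_=st[i]
for z in(.172+.052,.172+.070):
  print(z,onz('wrist',(y,255),z),onz('wrist',(y+h,255),z),onz('wrist',(y,x),z)[1],onz('wrist',(y,x+w),z)[1])
E
```

```text
clock: 13.75
position: [0.6105, 0.2132, 0.4157]
ee_rot: [-3.141, -0.039, -0.0]
force: [0.1, 0.1, -0.2]
width: 0.998
gripper_force: 0.0
[174 232 161  10 889] [233.1744 237.8853]
0.22399999999999998 [0.6069 0.2141 0.224 ] [0.6005 0.214  0.224 ] 0.2617366614727784 0.1670812368894121
0.242 [0.6142 0.2143 0.242 ] [0.6085 0.2142 0.242 ] 0.2569534063962625 0.17217317852245484
```

View pics/c7.png

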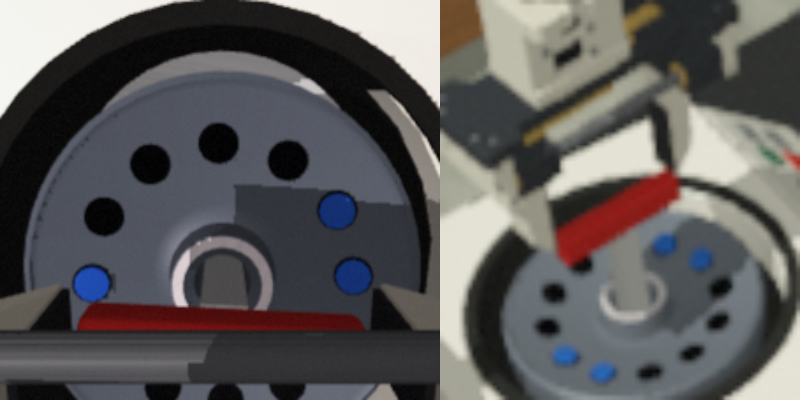

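The key stands in the hub unaided, with the bar about 10 mm robot-side of the pad centre. I'll re-centre the open fingers on the bar and grip lightly.

```bash
python3 -m inch '-0.005 0 0 0 0.0918; -0.0105 -0.001 0 0 0.0918; -0.0105 -0.001 0.001 0 0.085; -0.0105 -0.001 0.001 0 0.085; -0.0105 -0.001 0.001 0 0.085' 6;  python3 -m inch '0 0 0.001 -0.1 0.085; 0 0 0.001 -0.2 0.085; 0 0 0.001 -0.2 0.085'; python3 -c "
from cell import arm
s=arm.observe();print(s['joints'],s['ft_torque'])"
```

```text
clock: 14.35
position: [0.5998, 0.214, 0.4151]
ee_rot: [-3.141, -0.039, -0.0]
force: [-2.6, 0.6, 4.2]
width: 0.981
gripper_force: 6.0
clock: 14.65
position: [0.6003, 0.2137, 0.4144]
ee_rot: [-3.121, -0.357, -0.002]
force: [-0.8, -0.9, 6.1]
width: 0.984
gripper_force: 6.0
[-0.13476229  0.48960626 -0.4426816   1.49856827  0.21811291  1.20092892
 -1.95358176] [-0.14569956  0.18046951  0.01642367]
```

```bash
for i in 1 2 3; do python3 -m inch '0 0 0 -0.07 0.085; 0 0 0 -0.14 0.085; 0 0 0 -0.14 0.085' | grep -E 'posi|ee_rot|force|wid'; done
```

```text
position: [0.6003, 0.2135, 0.4144]
ee_rot: [-3.089, -0.573, -0.002]
force: [-0.8, -0.1, 5.9]
width: 0.982
gripper_force: 6.0
position: [0.6003, 0.2135, 0.4143]
ee_rot: [3.041, 0.787, 0.002]
force: [-0.7, -1.3, 7.5]
width: 0.981
gripper_force: 6.0
position: [0.6002, 0.2137, 0.4143]
ee_rot: [-2.979, -0.998, -0.002]
force: [-1.5, -0.2, 5.6]
width: 0.981
gripper_force: 6.0
```

```bash
for i in 1 2 3; do python3 -m inch '0 0 0 -0.07 0.085; 0 0 0 -0.14 0.085; 0 0 0 -0.14 0.085' | grep -E 'posi|ee_rot|force: '; done;  python3 -c "
from cell import arm
s=arm.observe();print(s['ft_torque'])"
```

```text
position: [0.6, 0.214, 0.414]
ee_rot: [-2.902, -1.203, -0.001]
force: [-1.6, 0.3, 4.9]
gripper_force: 6.0
position: [0.5998, 0.2139, 0.4135]
ee_rot: [-2.812, -1.4, 0.001]
force: [-0.7, 0.3, 2.2]
gripper_force: 6.0
position: [0.5998, 0.2136, 0.4129]
ee_rot: [-2.708, -1.592, 0.002]
force: [-0.8, -0.7, -1.9]
gripper_force: 6.0
[ 0.20954687  0.44624642 -0.02160128]
```

```bash
python3 -m inch '0 0 0.002 0 0.085; 0 0 0.002 0 0.085' | grep -E 'posi|force: ';  python3 -m inch '0 0 0 -0.07 0.085; 0 0 0.001 -0.07 0.085; 0 0 0.001 -0.07 0.085' | grep -E 'posi|ee_rot|force: '
```

```text
position: [0.5997, 0.2137, 0.4111]
force: [-1.7, 0.1, -2.8]
gripper_force: 6.0
position: [0.5998, 0.2137, 0.4103]
ee_rot: [-2.652, -1.685, 0.001]
force: [-2.1, -0.1, -3.4]
gripper_force: 6.0
```

Freely hanging weight now (−3.4 N) while sinking, so the nose is entering the socket. I'll follow it down.

```bash
python3 -m inch '0 0 0.003 0 0.085; 0 0 0.005 0 0.085; 0 0 0.005 0 0.085' | grep -E 'posi|force: ';  python3 -m inch '0 0 0.003 0 0.085; 0 0 0.005 0 0.085; 0 0 0.005 0 0.085' | grep -E 'posi|ee_rot|force: '
```

```text
position: [0.5998, 0.2137, 0.4053]
force: [-2.4, -0.8, -2.1]
gripper_force: 6.0
position: [0.5998, 0.2136, 0.4004]
ee_rot: [2.649, 1.688, -0.001]
force: [-4.0, -1.1, 2.1]
gripper_force: 6.0
```

```bash
python3 -m inch '0 -0.001 0 -0.03 0.085; 0 -0.001 0.003 -0.03 0.085; 0 -0.001 0.005 -0.03 0.085;  0 -0.001 0.005 -0.03 0.085' | grep -E 'posi|force: ';  python3 -m inch '0 0 0.003 0 0.085; 0 0 0.006 0 0.085; 0 0 0.006 0 0.085' | grep -E 'posi|ee_rot|force: '; python3 -c "
from cell import arm
s=arm.observe();print(s['ft_torque'])"
```

```text
position: [0.5992, 0.2139, 0.3952]
force: [-1.1, -0.7, -3.0]
gripper_force: 6.0
position: [0.599, 0.2138, 0.3892]
ee_rot: [2.624, 1.727, -0.001]
force: [-2.8, -2.5, -1.2]
gripper_force: 6.0
[-0.63529533  0.47128033  0.12072773]
```

```bash
python3 -m inch '-0.001 0 0.003 0 0.085; -0.001 0 0.005 0 0.085; -0.001 0 0.005 0 0.085' | grep -E 'posi|force: ';  python3 -m inch '0 0 0.002 0 0.085; 0 0 0.004 0 0.085; 0 0 0.004 0 0.085' | grep -E 'posi|ee_rot|force: '; python3 -c "
from cell import arm
s=arm.observe();print(s['ft_torque'])"
```

```text
position: [0.5988, 0.2135, 0.3849]
force: [-1.9, -2.4, 2.6]
gripper_force: 6.0
position: [0.599, 0.2141, 0.3817]
ee_rot: [-2.623, -1.728, -0.005]
force: [-0.7, 0.1, 5.7]
gripper_force: 6.0
[-0.10757857  0.33593811 -0.02664039]
```

```bash
python3 -m inch '0 0 -0.001 0 0.0918; 0 0 -0.001 0 0.0918; 0 0 -0.001 0 0.0918; 0 0 -0.001 0 0.0918' | grep -E 'posi|force: |width'; python3 - <<'E'
from h import *
np.set_printoptions(precision=4,suppress=True)
b=save('side','s8'); p=np.array(arm.observe()['position'])
im=b.astype(int);m=((im[:,:,0]>120)&(im[:,:,1]<70)&(im[:,:,2]<70)).astype(np.uint8)
im0=cv2.imread('pics/s7.png')[:,:,::-1].astype(int);m0=((im0[:,:,0]>120)&(im0[:,:,1]<70)&(im0[:,:,2]<70)).astype(np.uint8)
for q in(m0,m):
  n,l,st,ce=cv2.connectedComponentsWithStats(q[130:220,130:220])
  i=1+np.argmax(st[1:,4]);print(st[i],ce[i]+130)
for z in(.203,.236): print(z,proj('side',[.5987,.2145,z]))
k=cv2.resize(b[140:220,130:230],(700,560),interpolation=cv2.INTER_CUBIC);cv2.imwrite('pics/c8.png',k[:,:,::-1])
E
```

```text
position: [0.5987, 0.2133, 0.3815]
force: [0.4, -0.5, 0.1]
width: 1.0
gripper_force: 0.0
[ 29  39  31  21 244] [173.541  178.5205]
[88 35  2  2  2] [218.5 165.5]
0.203 (np.float64(186.91187781570602), np.float64(175.22322971181546))
0.236 (np.float64(177.26079581013965), np.float64(173.53623719153418))
```

View pics/c8.png

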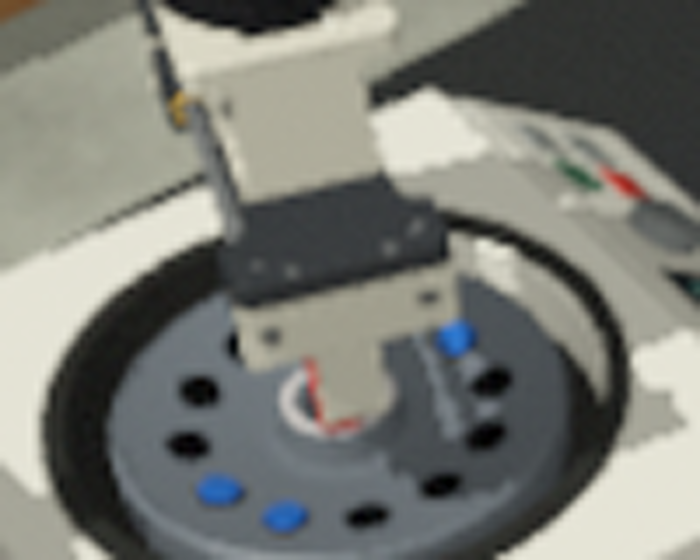

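Only the fingertip hides the bar: red shows just around and below it, close above the hub ring at crop (335,425), so the key appears home. I'll grip more firmly and find the clockwise stop as a reference.

```bash
python3 -m inch '0 0 0.003 0 0.085; 0 0 0.003 0 0.085; 0 0 0.003 0 0.085; 0 0 0.003 0 0.085' 20; for i in 1 2 3; do python3 -m inch '0 0 0 0.05 0.085; 0 0 0 0.05 0.085; 0 0 0 0.05 0.085' | grep -E 'posi|ee_rot|force: '; python3 -c "
from cell import arm
s=arm.observe();print(s['ft_torque'],s['joints'][6])"; done
```

```text
clock: 19.7
position: [0.5989, 0.2139, 0.3804]
ee_rot: [2.624, 1.728, 0.005]
force: [-1.2, -0.0, 11.4]
width: 0.981
gripper_force: 20.0
position: [0.599, 0.2139, 0.3805]
ee_rot: [2.666, 1.662, 0.005]
force: [-0.4, 0.5, 10.6]
gripper_force: 20.0
[-0.03649515  0.16233411  0.03643523] -1.1754507964452336
position: [0.5989, 0.2139, 0.3805]
ee_rot: [2.706, 1.595, 0.005]
force: [-1.7, -1.8, 11.7]
gripper_force: 20.0
[-0.1239987   0.37576657  0.31883329] -1.2194238075743373
position: [0.5988, 0.2139, 0.3805]
ee_rot: [2.744, 1.528, 0.005]
force: [-1.3, -1.3, 10.9]
gripper_force: 20.0
[-0.36625767  0.24958641  0.90440884] -1.2631644587759978
```

```bash
python3 -m inch '0 0 -0.001 -0.08 0.085; 0 0 -0.001 -0.16 0.085; 0 0 -0.001 -0.16 0.085' | grep -E 'posi|ee_rot|force: '; for i in 1 2 3 4; do python3 -c "
from cell import arm
s=arm.observe();print(s['ft_torque'][2],s['joints'][6])";python3 -m inch '0 0 0 -0.05 0.085; 0 0 0 -0.05 0.085; 0 0 0 -0.05 0.085' | grep -E 'ee_rot|force: ';  done;python3 -c "
from cell import arm
s=arm.observe();print(s['ft_torque'][2],s['joints'][6])"
```

```text
position: [0.5989, 0.2136, 0.3806]
ee_rot: [2.613, 1.745, 0.003]
force: [-0.7, -0.1, 5.4]
gripper_force: 20.0
0.001026117044926344 -1.1191020773972498
ee_rot: [2.571, 1.806, 0.003]
force: [-0.7, -0.1, 5.8]
gripper_force: 20.0
0.006161407894934936 -1.0773424014381117
ee_rot: [2.525, 1.87, 0.003]
force: [-0.7, 0.3, 6.4]
gripper_force: 20.0
-0.06591471474154251 -1.0331812011483343
ee_rot: [2.477, 1.932, 0.002]
force: [-1.4, -0.4, 6.8]
gripper_force: 20.0
-0.11510396109303228 -0.9890457888840148
ee_rot: [-2.428, -1.993, -0.002]
force: [-1.2, -0.6, 7.5]
gripper_force: 20.0
-0.08181928843404868 -0.9448329536766332
```

Torque onset is at yaw ≈ 73°, giving about 10° of total play. For a full quarter turn the tool must reach yaw ≈ 165°, about 1.50 rad more anticlockwise.

```bash
for k in 1; do python3 -m inch '0 0 0 -0.14 0.085; 0 0 0 -0.28 0.085; 0 0 0 -0.42 0.085; 0 0 0 -0.56 0.085; 0 0 0 -0.56 0.085' | grep -E 'posi|ee_rot|force: |wid'; python3 -c "
from cell import arm
s=arm.observe();print(s['ft_torque'],s['joints'])"; done
```

```text
position: [0.5984, 0.2135, 0.3805]
ee_rot: [-1.776, -2.591, -0.001]
force: [-3.0, -0.6, 10.0]
width: 0.979
gripper_force: 20.0
[-0.27648712  0.90880054 -0.01423283] [ 0.09380715  0.6097164  -0.83339973  1.52726878  0.46875164  1.21382431
 -0.44654356]
```

```bash
for k in 1; do python3 -m inch '0 0 -0.001 -0.14 0.085; 0 0 -0.001 -0.28 0.085; 0 0 -0.001 -0.42 0.085; 0 0 -0.001 -0.47 0.085; 0 0 -0.001 -0.47 0.085' | grep -E 'posi|ee_rot|force: |wid'; python3 -c "
from cell import arm
s=arm.observe();print(s['ft_torque'],s['joints'])"; done
```

```text
position: [0.5985, 0.2132, 0.3807]
ee_rot: [-1.131, -2.93, 0.0]
force: [-1.8, -1.0, 3.2]
width: 0.981
gripper_force: 20.0
[-0.30264347  0.43658765 -0.01098949] [ 0.14836285  0.6490237  -0.94266987  1.52209454  0.54095136  1.24964628
 -0.03647158]
```

```bash
python3 -m inch '0 0 0 -0.14 0.085; 0 0 0 -0.28 0.085; 0 0 0 -0.42 0.085; 0 0 0 -0.475 0.085; 0 0 0 -0.475 0.085' | grep -E 'posi|ee_rot|force: |wid'; python3 -c "
from cell import arm
s=arm.observe();print(s['ft_torque'],s['joints'],s['clock'])"
```

```text
position: [0.5986, 0.2132, 0.3807]
ee_rot: [-0.412, -3.114, 0.0]
force: [-1.4, -0.4, 2.6]
width: 0.98
gripper_force: 20.0
[-0.23028628  0.22630484 -0.07021104] [ 0.19678276  0.69467735 -1.05208139  1.51789405  0.61652585  1.29105782
  0.37947448] 23.6
```

```bash
python3 -m inch '0 0 0 0 0.0918; 0 0 0 0 0.0918; 0 0 0 0 0.0918; 0 0 0 0 0.0918; 0 0 -0.01 0 0.0918' | grep -E 'posi|force: |wid'; python3 -m inch '0 0 -0.02 0 0.0918; 0 0 -0.05 0 0.0918; 0 0 -0.09 0 0.0918; 0 0 -0.13 0 0.0918; -0.03 0 -0.15 0 0.0918' | grep -E 'posi|force: |wid';  python3 -m inch '-0.04 0 0 0 0.0918; -0.08 0 0 0 0.0918; -0.08 0 0 0 0.0918' >/dev/null; python3 - <<'E'
from h import *
np.set_printoptions(precision=4,suppress=True)
a=save('wrist','w9');b=save('side','s9');t=save('top','t9')
im=b.astype(int);m=((im[:,:,0]>120)&(im[:,:,1]<70)&(im[:,:,2]<70)).astype(np.uint8)[140:220,130:230]
n,l,st,ce=cv2.connectedComponentsWithStats(m);i=1+np.argmax(st[1:,4]);print('side bar',ce[i]+[130,140],st[i])
for z in(.203,.212,.236): print(z,proj('side',[.5987,.2145,z]))
for s,r in((b[140:220,130:230],'side'),):
  k=cv2.resize(s,(400,320),interpolation=cv2.INTER_CUBIC)
cv2.imwrite('pics/c9.png',np.hstack([k,cv2.resize(a,(400,320))])[:,:,::-1])
for q,z in(('tube_rack_centre',.045),('bottle_centre',.06),('weight_centre',.033)):
    for r in arm.place_of('top',q)[:1]: print(q,round(r['conf'],2),onz('top',r['point'],z))
E
```

```text
position: [0.5985, 0.2129, 0.3898]
force: [1.5, -0.7, -0.8]
width: 0.999
gripper_force: 0.0
position: [0.6244, 0.2083, 0.5471]
force: [1.5, 1.2, 0.2]
width: 1.002
gripper_force: 0.0
side bar [175.7203 187.5556] [ 29  40  35  16 261]
0.203 (np.float64(186.91187781570602), np.float64(175.22322971181546))
0.212 (np.float64(184.314119444658), np.float64(174.7691460205849))
0.236 (np.float64(177.26079581013965), np.float64(173.53623719153418))
tube_rack_centre 0.96 [ 0.7015 -0.1531  0.045 ]
bottle_centre 0.81 [ 0.5865 -0.3903  0.06  ]
```

View pics/c9.png

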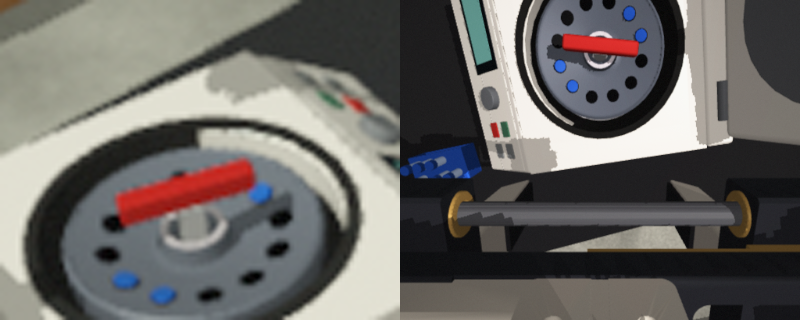

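The side view shows the key upright in the hub with its bar centroid at row 187.6. That matches the projection for fully home (row 186.9 at z = 0.203). I'll measure the bar's yaw to check the turn.

```bash
python3 - <<'E'
from h import *
im=cv2.imread('pics/w9.png').astype(int)
m=((im[:,:,2]>120)&(im[:,:,1]<90)&(im[:,:,0]<90)).astype(np.uint8)
n,l,st,ce=cv2.connectedComponentsWithStats(m)
idx=[i for i in range(1,n) if st[i,4]>200]
for i in idx:
  for z in (.203,.212):
    P=np.array([onz('wrist',[v,u],z)[:2] for v,u in np.argwhere(l==i)],dtype=np.float32)*1000
    u,s,vt=np.linalg.svd(P-P.mean(0),full_matrices=False); print(st[i],P.mean(0),'bar dir',np.degrees(np.arctan2(vt[0,1],vt[0,0]))%180,cv2.minAreaRect(P))
s=arm.observe();r=R.from_rotvec(s['ee_rot']).as_matrix();print('tool y dir',np.degrees(np.arctan2(r[1,1],r[0,1]))%180,s['clock'],np.abs(s['dq']).max())
print([(round(q['conf'],2),onz('side',q['point'],.033)) for q in arm.place_of('side','weight_centre')])
E
```

```text
[ 208   41   98   26 1733] [591.3885  218.10033] bar dir 70.29939 ((591.3357543945312, 218.11962890625), (92.07398986816406, 15.923721313476562), 70.23445129394531)Traceback (most recent call last):
  File "<stdin>", line 8, in <module>
  File "h.py", line 10, in onz
    o,d=ray(cam,p); return o+d*(z-o[2])/d[2]
        ~~~^^^^^^^
  File "h.py", line 7, in ray
    c=arm.get_calibration(cam); K=np.array(c['intrinsics']);T=np.array(c['pose'])
ValueError: time passes only in moves, steps and waits
```

```bash
python3 -m inch '0 0 0 0 0.0918; 0 0 0 0 0.0918'; python3 -c "
from cell import arm
print(arm.sign_off())"
```

```text
clock: 25.4
position: [0.7044, 0.185, 0.5412]
ee_rot: [0.409, 3.114, -0.0]
force: [-0.5, -0.2, -0.7]
width: 1.0
gripper_force: 0.0
the job is handed in; nothing more can be done
None
```

I handed the job in at 25.4 s: the key stands fully home in the locking screw, which I estimate I loosened 87–92° anticlockwise, with the hand off it; the rack and jar read unmoved, but the calibration weight wasn't detected in the final picture, so it is unchecked, though the arm never went near it.

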